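# Turn and seat a door-pull rose on its locating pin

## Robot

A 6-joint arm with a two-finger parallel gripper is mounted at the origin on the work surface. World frame = base frame: x ahead of the robot, y to its left, z up, the work surface at z = 0. Lengths are in mm, angles in rad, forces in N, time in s.
With the tool pointing down it reaches from about 325 to 875 mm from the base axis. Payload 4.4 kg.
Tool frame: the origin (TCP) lies on the centre line of the jaws, within the pads' length; the fingertips stand ahead of it and the grasp point (between the pads) lies 6 mm ahead of it (ctrl.tcp_to_tips is the z of the fingertips in the tool frame, in mm); z points along the fingers, y is the direction in which the jaws open and shut (so a half turn about z gives the same grasp; the last joint's range is limited). The gripper opens to 85 mm and grips with 20 to 120 N. Pads are 22 mm wide; open, the fingers measure 114 mm over their backs; the gripper's body (76 mm by 85 mm) begins 54 mm behind the grasp point. The pads swing forward as they close: fully open they stand 13 mm farther back than shut.
Start: joints at [-1.452, 0.207, 1.542, -0, 1.393, -0.15], TCP at [152.693, -554.358, 256.282] pointing down, gripper open.
Joint ranges: [-2.73, 2.73], [-0.86, 2.22], [0.23, 2.46], [-1.11, 4.25], [0.08, 2.63], [-2.82, 2.82]. Speed limits (rad/s): [2.79, 2.79, 3.14, 3.14, 3.14, 3.14].

## Interface

Orientations are given as a 3x3 rotation matrix whose columns are the frame's x, y, z axes.
In Python, from plant import ctrl, sensors, optics gives the robot as it stands. Calls block until the motion is done:
- ctrl.move_ptp(position, orientation): joint-space move of the TCP to a pose.
- ctrl.move_l(position, rot=None, vel=150, threshold=None): straight line of the TCP; rot=None keeps the orientation; vel is the mean speed in mm/s. With threshold (N) it stops when the force on the tool has changed by that much, and returns True; else False.
- ctrl.set_joints(angles): joint-space move.
- ctrl.gripper_to(opening, force=None): finger opening in mm; force is the grip in N (None keeps the last); returns when the fingers have stopped.
- ctrl.hold(seconds).
- ctrl.solve_ik(position, orientation): joint angles nearest the present ones, or None.
- sensors.read_state(): the state.
- optics.grab_frame(name): name is "scene" or "top"; returns (picture, depth): 480x640x3 uint8, red, green, blue; 480x640 float32, mm along the optical axis (not along the pixel's ray), 0 where there is no reading.
- optics.camera_params(name): a dict with "mtx" (3x3 intrinsics, pixels), "R" (3x3) and "t" (3): a world point X has camera coordinates R X + t. Camera axes: x right, y down, z forward; pixel columns grow to the right and rows downward; lengths in mm; the calibration is good to about 2 mm. A picture is of the moment at which its call begins. camera_params takes no time and is no camera call.
A pose or a line that the arm cannot do raises ctrl.MotionError and nothing moves.
- ctrl.finish_job(): hands the job in, once; it reports no verdict.
The state is a dict: "t": time; "q": joint angles; "qvel": joint speeds; "tau": joint torques, N m; "eef_pos": TCP position; "eef_rot": TCP orientation; "force": force on the tool from outside, world axes, zero at the start; "wrist_torque": the same for the moment, N m; "grip_width": finger opening in mm.
Only numpy, scipy, OpenCV 4.12 (cv2) and the standard library are available. Lean on these libraries where they do the work, as an engineer would, in place of code of your own. Each camera call takes 0.05 s, during which the arm holds its last target.

## Task

On the wooden door offcut, push the round metal rose round on its hub with a fingertip (its two upright posts give something to push against) until the notch in its rim lies over the small locating pin, then press it straight down until it sits flush on the wood with the pin in the notch. Do not lift or carry the rose, leave everything else where it is, and finish with the hand clear.

Things in the scene. Friction and masses are not known exactly. Their poses are not given: they have to be found in the camera images.
- board: Wooden door offcut, 180 x 170 mm, 24 mm high, fixed to the table; origin at the centre of its underside, under the rose's hub. Its x axis points from the hub to the locating pin.
- rose_centre (a point): The rose: a bright-metal disc, 100 mm in diameter, 8 mm thick, that turns either way without end on an upright hub in the middle of the offcut. A flat round collar in its middle, 28 mm across, stands 4 mm above the disc's face. This point is on the turning axis at the collar's top, the place to press: 44 mm above the table at the start, 36 mm when seated.
- notch (a point): Middle of the mouth of the one notch in the rose's rim: 50 mm from the axis, half-way through the disc's thickness. The notch is 14 mm wide, goes 12 mm in from the rim with straight sides, and is open through the full thickness.
- pin (a point): Locating pin: dark steel bar 8 mm wide, top rounded, fixed on the wood along a radius from 42 to 66 mm from the rose's axis, 7 mm high above the wood. At the start the rose hangs 1 mm above it, hiding its inner part; the rest sticks out past the rim. This point is on its top, 50 mm from the axis. The rose goes down only with the notch within about 3 mm of central over it.
- post_a (a point): Middle of the top of one of the two upright round posts on the rose: 12 mm in diameter, 22 mm tall above the disc's face, 32 mm from the axis, a quarter turn anticlockwise (from above) from the notch.
- post_b (a point): Middle of the top of the other post, the same size, 32 mm from the axis, a quarter turn clockwise from the notch.
- rose (a joint): Angle of the rose in rad: 0 (or a full turn, 6.283) when the notch is exactly over the pin; grows anticlockwise seen from above; at the start anywhere from 0.8 to 5.48, so the shorter way may be either. It turns with about 0.1 Nm of drag (some 3 N sideways at a post) and stays where it is left.
- rose_press (a joint): How far the rose is pressed down, in m: 0 at the start, about 0.001 when its rim rests on the pin, 0.008 fully seated; negative if lifted. A snug fit: it needs about 8 N to slide and stays where it is left.
- washer: Bystander: steel washer, 32 mm in diameter, 5 mm thick, lying on a corner of the offcut; origin under its centre. Leave it.
- bolt: Bystander: bolt standing on its 16 mm head on a corner of the offcut, 41 mm tall; origin under its centre. Leave it.
- hexkey: Bystander: L-shaped hex key, 120 mm long, on the grey pegboard tray at the robot's right (280 x 180 mm, pegs 38 mm above the table). Leave it.
- spanner: Bystander: spanner, about 130 mm long, on the pegboard tray. Leave it.
- clamp: Bystander: blue plastic clamp, 150 mm long, 20 mm high, lying at the robot's left. Leave it.
- lever_handle: Bystander: lever door handle standing on its round 54 mm foot at the robot's left, 48 mm high, lever 110 mm long. Leave it.
Not all that is in view belongs to the job. What is shaped like the board but purple or turquoise is not meant.

How it is judged:
By the outcome, as a careful person would: the job done as asked, in the order asked, and still so for the second after the job is handed in, with the robot touching nothing.
It also fails if it takes over 58 s, if anything falls off the work surface, if the arm or the gripper's body presses on something with over 40 N, if the wrist force passes 120 N, or if a joint passes its speed limit or range.

## Working session

There is one attempt and no reset: what is moved stays moved. The work goes in short steps, each a Python script; the robot and the scene stay as the last script left them, time stands still between calls to the robot, and variables do not carry over. Pictures are saved under pics/ and viewed, and the job is handed in when it is done.

```bash
ls; mkdir -p pics
python3 - <<'E'
from plant import ctrl,sensors,optics
import cv2,numpy as np
for n in("scene","top"):
    p,d=optics.grab_frame(n); cv2.imwrite(f"pics/{n}0.png",p[:,:,::-1]); np.savez(f"{n}0.npz",p=p,d=d,**optics.camera_params(n))
    c=optics.camera_params(n); print(n,c)
print(sensors.read_state(), ctrl.tcp_to_tips)
E
```

```text
pics
scene {'mtx': array([[564.27217057,   0.        , 314.07493265],
       [  0.        , 564.27217057, 244.57962211],
       [  0.        ,   0.        ,   1.        ]]), 'R': array([[-0.79485792,  0.60666741, -0.01247132],
       [ 0.37610249,  0.47643406, -0.79470592],
       [-0.47618043, -0.63636879, -0.60686651]]), 't': array([ 400.10848676,  -93.69250801, 1508.25156423])}
top {'mtx': array([[604.9371636 ,   0.        , 323.30068823],
       [  0.        , 604.9371636 , 248.82352653],
       [  0.        ,   0.        ,   1.        ]]), 'R': array([[-0.00643818, -0.99984639,  0.01630185],
       [-0.99516314,  0.00480827, -0.09811835],
       [ 0.09802489, -0.0168547 , -0.99504123]]), 't': array([ -55.57477291,  451.02264786, 1407.99824485])}
{'t': 0.1, 'q': array([-1.45248199e+00,  2.07380632e-01,  1.54284987e+00, -1.96688460e-05,
        1.39351319e+00, -1.50519158e-01]), 'qvel': array([ 2.98825994e-03, -1.53539279e-03, -3.95095892e-03,  1.05463482e-03,
       -2.31002050e-05,  9.98602800e-05]), 'tau': array([-1.51420619e-05, -3.84091330e+01, -2.92550218e+01, -2.90447570e-04,
        4.75888970e-03,  6.89383697e-06]), 'eef_pos': array([ 152.61898911, -553.69786869,  255.19740767]), 'eef_rot': array([[ 9.64080498e-01,  2.65610090e-01, -2.73129682e-04],
       [ 2.65610057e-01, -9.64078184e-01,  2.13370781e-03],
       [ 3.03415955e-04, -2.12961208e-03, -9.99997686e-01]]), 'force': array([0.56476331, 0.07335147, 0.78563836]), 'wrist_torque': array([-0.02726894,  0.0093877 , -0.00070394]), 'grip_width': 85.4257408964607} 25.0
```

View pics/top0.png

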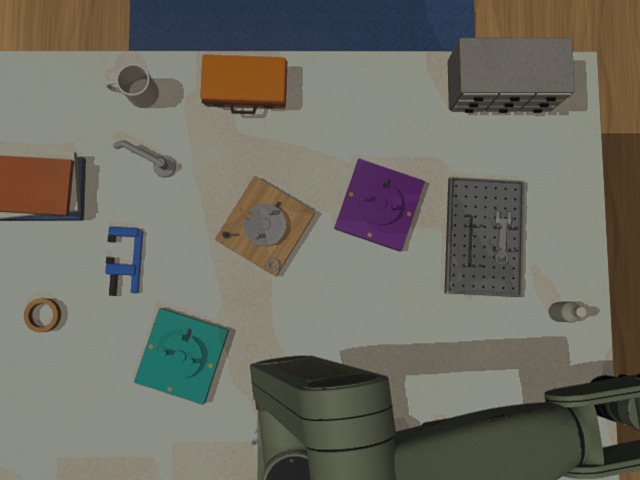

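View pics/scene0.png

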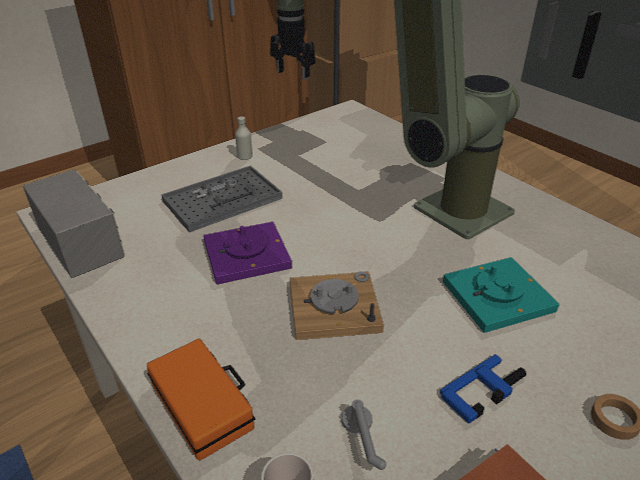

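Candidates for the board in the top view: wooden (266,225), purple (381,205) and turquoise (182,355). The wooden one with the bright-metal rose fits the description, so I'll check it in a close crop.

Run:
```python
import cv2,numpy as np
a=cv2.imread("pics/top0.png")[170:282,205:325]; a=cv2.convertScaleAbs(a,alpha=1.5)
cv2.imwrite("pics/ctop.png",cv2.resize(a,None,fx=5,fy=5,interpolation=cv2.INTER_CUBIC))
a=cv2.imread("pics/scene0.png")[262:342,283:390]; a=cv2.convertScaleAbs(a,alpha=1.5)
cv2.imwrite("pics/cscene.png",cv2.resize(a,None,fx=7,fy=7,interpolation=cv2.INTER_CUBIC))
```

```text
(no output)
```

View pics/ctop.png

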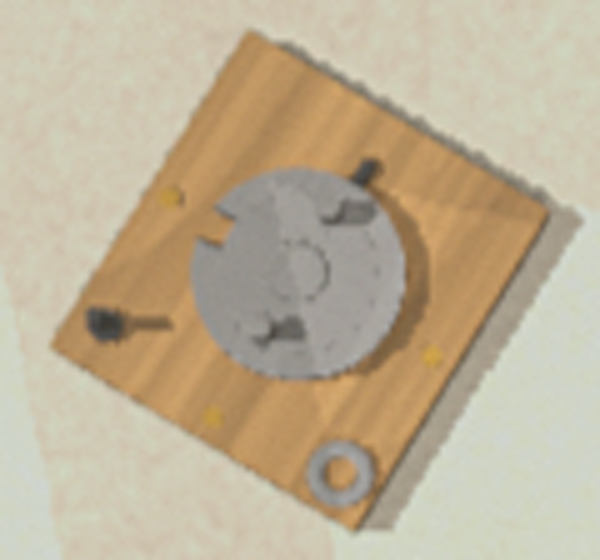

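View pics/cscene.png

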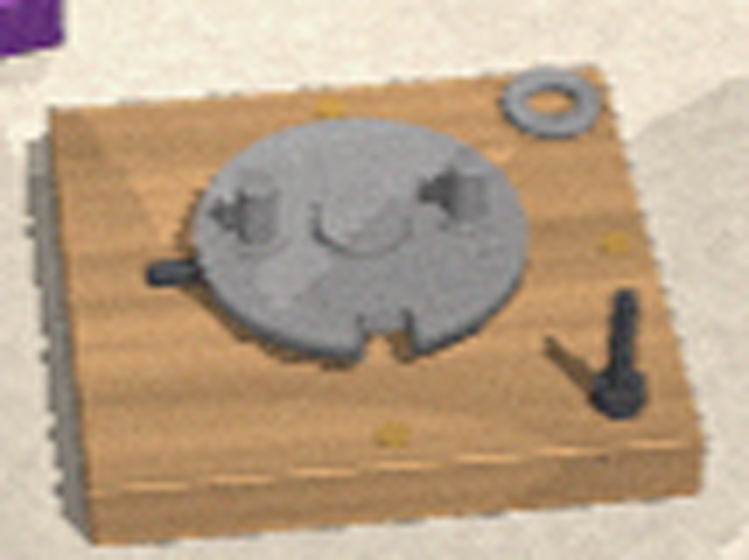

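```bash
cat > h.py <<'E'
import numpy as np,cv2
def bp(n,uv,z):
    f=np.load(f"{n}0.npz");K,R,t=f['mtx'],f['R'],f['t']
    r=R.T@np.linalg.solve(K,[uv[0],uv[1],1]);C=-R.T@t
    return C+r*(z-C[2])/r[2]
def pj(n,X):
    f=np.load(f"{n}0.npz");c=f['R']@np.array(X)+f['t'];u=f['mtx']@c;return u[:2]/u[2]
E
python3 - <<'E'
from h import *
np.set_printoptions(precision=1,suppress=True)
T=lambda u,v,z:bp("top",(205+(u-2)/5,170+(v-2)/5),z)
S=lambda u,v,z:bp("scene",(283+(u-3)/7,262+(v-3)/7),z)
c=[T(*p,24) for p in[(252,30),(550,212),(357,530),(52,347)]];print("corners",c,"mean",np.mean(c,0))
for i in range(4):
    e=c[(i+1)%4]-c[i];print(np.linalg.norm(e),np.degrees(np.arctan2(e[1],e[0])))
C=T(298,273,40)
print("disc",C,"collar",T(302,272,44), "scene disc",S(360,238,40),"collar",S(365,225,44))
for nm,p in dict(pinend=T(375,163,30),notch=T(212,228,40),sp=S(152,272,30),sn=S(387,345,40),pa1=S(257,190,62),pb1=S(470,178,62),washer=T(340,473,29),bolt=T(104,322,60)).items():
    d=p-np.mean(c,0);print(nm,p,np.hypot(*d[:2]),np.degrees(np.arctan2(d[1],d[0])))
# depth
f=np.load("top0.npz");print(f['d'][200:250:2,240:290:3].astype(int))
E
```

```text
corners [array([627. , 103.8,  24. ]), array([538.6, -38. ,  24. ]), array([387.9,  53.5,  24. ]), array([475.1, 197.3,  24. ])] mean [507.1  79.2  24. ]
167.07506190605153 -121.93206259020191
176.27360716350802 148.75362142724686
168.2339802625355 58.77958321222462
178.35309411809794 -31.622520710842956
disc [507.6  80.2  40. ] collar [507.5  78.   44. ] scene disc [513.5  83.1  40. ] collar [511.4  82.9  44. ]
pinend [561.4  44.8  30. ] 64.23906709303435 -32.343968447333225
notch [529.1 120.5  40. ] 46.83610990884635 62.099774226142145
sp [565.3  47.7  30. ] 66.1214373072995 -28.367651537640132
sn [536.1 123.6  40. ] 53.11476406262838 56.90289156276295
pa1 [539.5  66.5  62. ] 34.78101500229782 -21.38024005114461
pb1 [486.5 101.4  62. ] 30.363434908398144 132.93900432863114
washer [414.4  61.1  29. ] 94.45531694520906 -169.00952658945354
bolt [482.4 167.7  60. ] 91.95711416858967 105.60253720897151
[[1441 1439 1437 1435 1436 1444 1442 1444 1440 1442 1443 1438 1435 1443
  1442 1441 1445]
 [1439 1441 1440 1432 1447 1441 1440 1440 1435 1437 1438 1438 1442 1434
  1442 1447 1445]
 [1438 
[... 1363 characters left out ...]
2 1413 1392 1400 1414 1412 1416 1414 1416 1418 1412
  1422 1427 1431]
 [1427 1432 1432 1415 1413 1389 1395 1418 1417 1418 1414 1415 1417 1414
  1430 1444 1436]
 [1425 1427 1422 1413 1413 1416 1414 1414 1410 1419 1416 1415 1419 1417
  1433 1429 1432]
 [1430 1426 1436 1430 1413 1415 1413 1414 1412 1411 1421 1408 1414 1433
  1427 1436 1436]
 [1433 1426 1430 1429 1432 1413 1415 1414 1417 1416 1416 1415 1431 1429
  1427 1432 1428]
 [1426 1433 1426 1423 1424 1426 1418 1418 1417 1411 1407 1431 1428 1432
  1427 1432 1430]
 [1426 1426 1429 1426 1426 1430 1427 1433 1430 1430 1426 1434 1428 1431
  1428 1431 1428]
 [1430 1430 1426 1428 1436 1432 1424 1425 1423 1431 1419 1436 1426 1429
  1431 1428 1431]]
```

Top crop: disc centre (298,273), notch mouth (212,228), pin end (375,163), washer (340,473) and bolt (104,322). This is the wooden board with the metal rose, the intended one. The notch is about 92° anticlockwise of the pin, so I'll turn it clockwise. I'll set the slightly open fingers around post A and push it with one finger along the arc.

```bash
cat > r.py <<'E'
import numpy as np
from plant import ctrl,sensors,optics
C=np.array([509.,80.5])
def rot(a):
    a=np.radians(a);x=[np.cos(a),np.sin(a),0];z=[0,0,-1.];return np.array([x,np.cross(z,x),z]).T
def pose(th,z,r=32): t=np.radians(th);return np.array([C[0]+r*np.cos(t),C[1]+r*np.sin(t),z])
def st(m=""):
    s=sensors.read_state();print(m,round(s['t'],2),s['eef_pos'].round(1),s['force'].round(1),round(s['grip_width'],1),"q6",s['q'][5].round(2))
E
python3 - <<'E'
from r import *
ctrl.gripper_to(26);print(ctrl.tcp_to_tips);st()
ctrl.move_ptp(pose(150,150),rot(150));st()
print(ctrl.move_l(pose(150,72),vel=80,threshold=8));st()
import cv2
for n in("scene","top"):
    p,d=optics.grab_frame(n);cv2.imwrite(f"pics/{n}1.png",p[:,:,::-1])
a=cv2.imread("pics/scene1.png")[222:342,263:410]
cv2.imwrite("pics/c1.png",cv2.resize(cv2.convertScaleAbs(a,alpha=1.5),None,fx=5,fy=5,interpolation=cv2.INTER_CUBIC))
E
```

```text
25.0
 0.7 [ 152.7 -554.4  256.3] [ 0.3 -0.5  0.7] 25.7 q6 -0.15
 3.31 [481.7  95.8 150.2] [-0.3 -0.3 -0.6] 25.7 q6 -1.03
False
 4.43 [481.9  96.5  72.5] [ 0.5  0.1 -0.6] 25.9 q6 -1.03
```

View pics/c1.png

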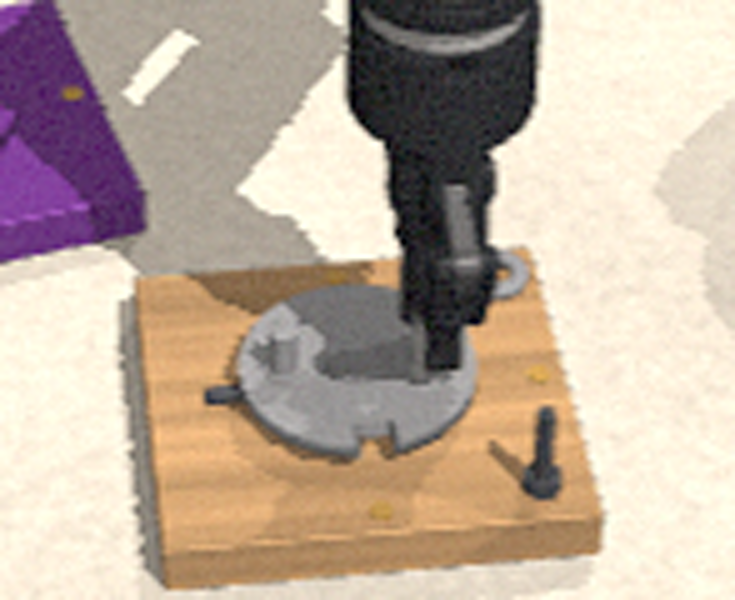

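The crop shows the fingers low over the disc at about (435,355). They hide post A, nothing is touching, and the rose hasn't moved. Pushing clockwise now.

Run:
```python
from r import *
for th in list(range(136,50,-14))+[50]:
    h=ctrl.move_l(pose(th,72),rot(th),vel=25,threshold=15);st((th,h))
    if h: break
else:
    ctrl.move_l(pose(53,72),rot(53),vel=25)   # ease off
    ctrl.move_l(pose(53,150),vel=120)
    ctrl.move_l(np.array([460,-110,200.]),vel=250)
st()
import cv2
for n,(a,b,c,d_),k in(("scene",(262,342,283,390),7),("top",(170,282,205,325),5)):
    p,d=optics.grab_frame(n);np.savez(f"{n}2.npz",p=p);cv2.imwrite(f"pics/{n}2.png",cv2.resize(cv2.convertScaleAbs(p[a:b,c:d_,::-1],alpha=1.5),None,fx=k,fy=k,interpolation=cv2.INTER_CUBIC))
```

```text
(136, False) 4.99 [486.2 102.6  72.4] [-0.1 -0.7 -0.2] 25.5 q6 -0.77
(122, False) 5.45 [491.9 107.7  72. ] [ 0.1 -0.5  0.1] 26.0 q6 -0.52
(108, False) 5.91 [498.7 110.9  71.8] [-1.1 -2.  -0. ] 26.1 q6 -0.27
(94, False) 6.37 [506.4 112.5  71.8] [-1.1 -1.2 -0.5] 25.8 q6 -0.02
(80, False) 6.83 [514.2 112.2  71.8] [-1.7 -1.4 -0.8] 26.4 q6 0.22
(66, False) 7.28 [521.8 109.9  71.9] [-0.8 -0.5 -0.5] 25.9 q6 0.46
(52, False) 7.74 [528.6 105.9  72. ] [-1.5  0.   0.3] 26.0 q6 0.7
(50, False) 7.99 [529.4 105.2  72. ] [-1.9  0.9 -1.1] 25.6 q6 0.73
 10.12 [ 459.7 -109.3  199.4] [ 0.8  0.2 -0.1] 26.1 q6 0.23
```

View pics/scene2.png

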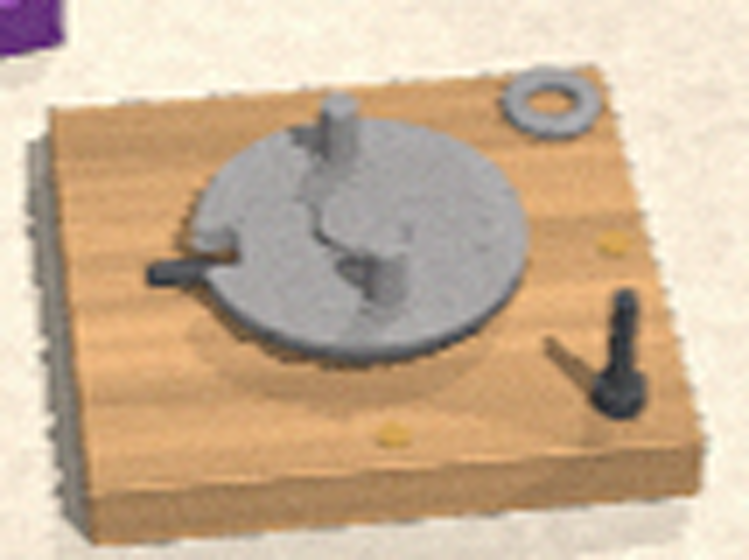

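View pics/top2.png

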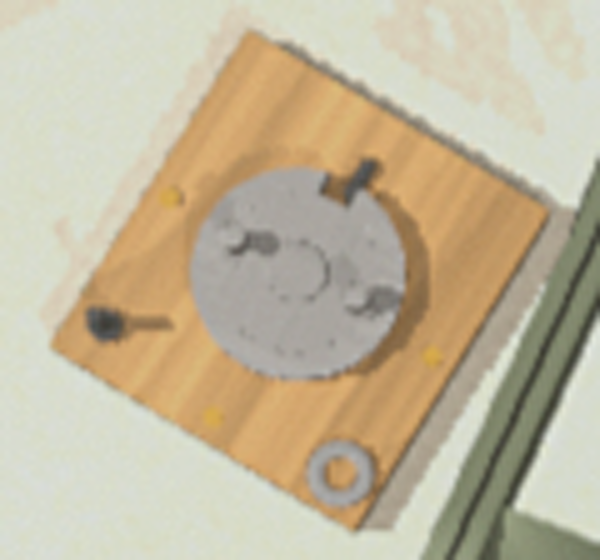

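Top: the notch at about (340,185) is now just left of the pin at (362,175), so a few more degrees clockwise are needed. I'll measure that with a model overlay.

```bash
cat > ov.py <<'E'
from h import *
import sys
def overlay(src,out,n,c,pin,phi,top=40,k=14):
    # phi: notch world angle deg, pin: pin angle deg
    p=np.load(src)['p'][:,:,::-1]
    o=(264,196) if n=="top" else (297,270)
    a=p[o[1]:o[1]+42,o[0]:o[0]+42] if n=="top" else p[o[1]:o[1]+42,o[0]:o[0]+56]
    a=cv2.resize(cv2.convertScaleAbs(a,alpha=1.5),None,fx=k,fy=k,interpolation=cv2.INTER_CUBIC)
    def L(an,pts,z,col):
        t=np.radians(an);R=np.array([[np.cos(t),-np.sin(t)],[np.sin(t),np.cos(t)]])
        q=np.array([pj(n,[*(np.array(c)+R@np.array(x)),z]) for x in pts]);q=((q-np.array(o)+.5)*k).astype(int)
        cv2.polylines(a,[q.reshape(-1,1,2)],False,col,1)
    L(0,[(50*np.cos(t),50*np.sin(t)) for t in np.linspace(0,6.3,120)],top,(0,255,0))
    L(phi,[(50,7),(38,7),(38,-7),(50,-7)],top,(0,0,255))
    L(pin,[(42,4),(66,4),(66,-4),(42,-4),(42,4)],30,(255,0,0))
    cv2.imwrite(out,a)
E
python3 - <<'E'
from ov import *
overlay("top2.npz","pics/o1.png","top",(507.6,79.8),-31.7,-25)
overlay("scene2.npz","pics/o2.png","scene",(512.5,83),-31.7,-25)
E
```

```text
(no output)
```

View pics/o1.png

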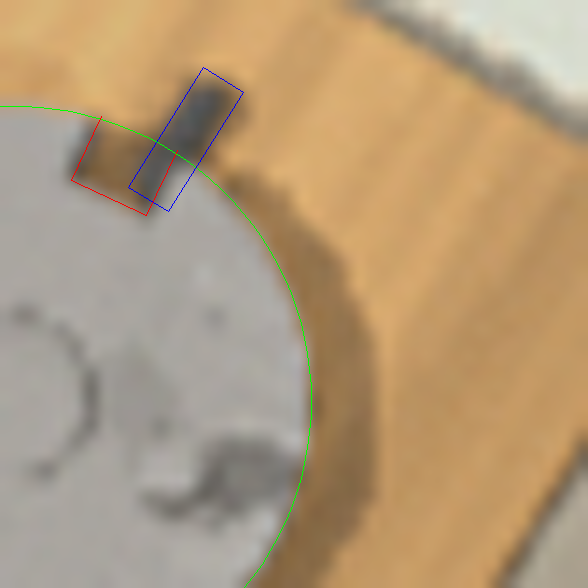

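View pics/o2.png

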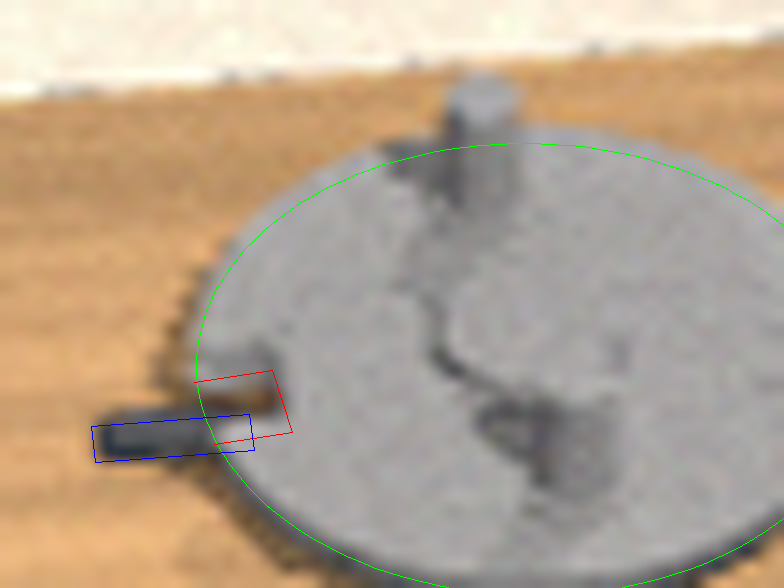

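Run:
```python
from ov import *
# scene shift: find centre whose projection moves by (-0.1,-1.2)px
c0=np.array([512.5,83]);u=pj("scene",[*c0,40])
c=bp("scene",u+[-0.1,-1.2],40)[:2];print(c)
overlay("top2.npz","pics/o3.png","top",(507.6,79.8),-32.7,-25)
overlay("scene2.npz","pics/o4.png","scene",c,-32.7,-25)
cv2.imwrite("pics/o34.png",cv2.resize(np.hstack([cv2.imread("pics/o3.png"),cv2.imread("pics/o4.png")[:,:420]]),None,fx=.79,fy=.79))
```

```text
[510.31882113  79.97004873]
```

View pics/o34.png

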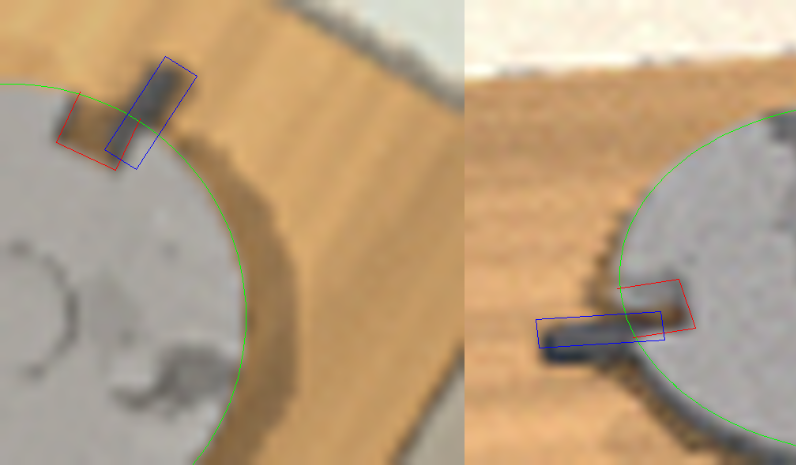

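```bash
cat > push.py <<'E'
from r import *
import cv2,sys
def look(i):
    from ov import overlay
    for n in("scene","top"):
        p,d=optics.grab_frame(n);np.savez(f"{n}{i}.npz",p=p);o=(264,196) if n=="top" else (297,270)
        a=p[o[1]:o[1]+42,o[0]:o[0]+56-16*(n=="top"),::-1]
        a=cv2.resize(cv2.convertScaleAbs(a,alpha=1.5),None,fx=10,fy=10,interpolation=cv2.INTER_CUBIC)
        if n=="scene": A=a
    cv2.imwrite(f"pics/k{i}.png",cv2.resize(np.hstack([a,A]),None,fx=.8,fy=.8))
E
python3 - <<'E'
from push import *
ctrl.move_ptp(pose(53,150),rot(53))
print(ctrl.move_l(pose(53,72),vel=100,threshold=8))
for th in (50,46,42):
    h=ctrl.move_l(pose(th,72),rot(th),vel=12,threshold=15);st((th,h))
ctrl.move_l(pose(46,72),rot(46),vel=25)
ctrl.move_l(pose(46,150),vel=120)
ctrl.move_l(np.array([460,-110,200.]),vel=250);st()
look(3)
E
```

```text
False
(50, False) 12.37 [529.8 105.3  72.7] [-1.9  1.4  0.2] 26.0 q6 0.73
(46, False) 12.7 [531.2 103.9  72.3] [-2.6  1.5  3.2] 25.8 q6 0.8
(42, False) 13.03 [533.  102.2  72.2] [-1.1  1.8  2.5] 25.7 q6 0.87
 15.16 [ 459.7 -109.3  199.4] [0.2 1.  1.1] 26.3 q6 0.35
```

View pics/k3.png

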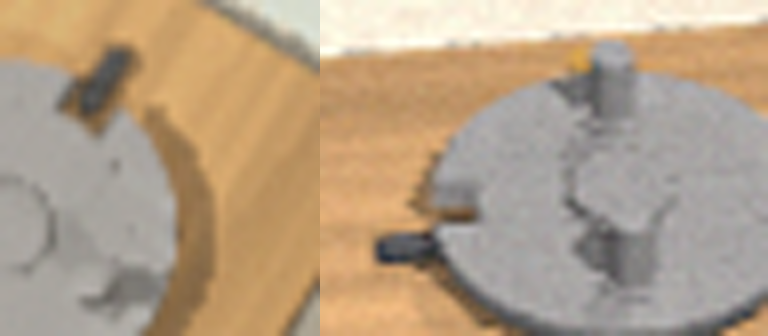

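Run:
```python
from ov import *
overlay("top3.npz","pics/o5.png","top",(507.6,79.8),-32.7,-32.7)
overlay("scene3.npz","pics/o6.png","scene",(510.3,80),-32.7,-32.7)
cv2.imwrite("pics/o56.png",cv2.resize(np.hstack([cv2.imread("pics/o5.png")[:,:400],cv2.imread("pics/o6.png")[:,:420]]),None,fx=.95,fy=.95))
```

```text
(no output)
```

View pics/o56.png

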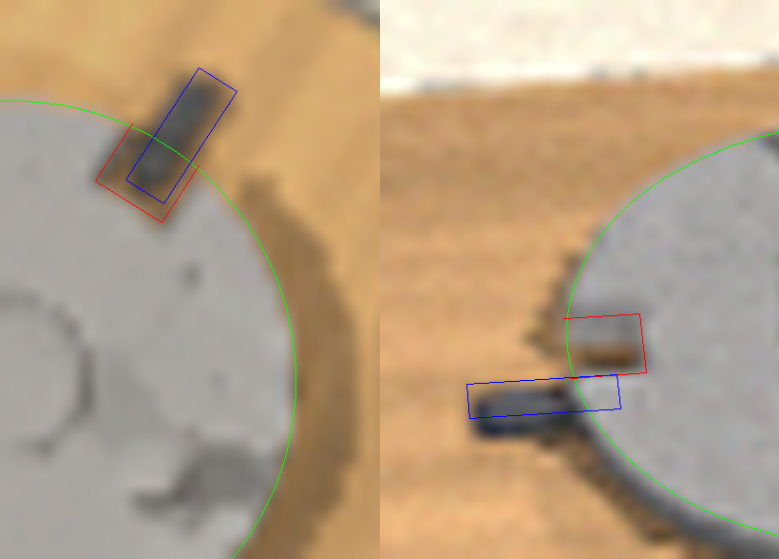

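Top overlay: notch centre about (150,185), pin axis about (152,170) to (203,95). The notch is about 1° (1 mm) off central, within the 3 mm tolerance. The low pin in the scene view comes from its visible side face. Closing the fingers and pressing on the collar.

Run:
```python
from push import *
ctrl.gripper_to(0)
c=np.array([509,80,0.])
ctrl.move_ptp(c+[0,0,130],rot(57));st()
ctrl.move_l(c+[0,0,75],vel=80,threshold=8);st()
print(ctrl.move_l(c+[0,0,64],vel=6,threshold=5));st()
z0=sensors.read_state()['eef_pos'][2]
for i in range(14):
    z=sensors.read_state()['eef_pos'][2]
    if i==0: zc=z
    zc-=1
    h=ctrl.move_l(c+[0,0,zc],vel=8,threshold=40);st((h,round(zc,1)))
    if h or abs(sensors.read_state()['force'][2])>35 : break
```

```text
16.47 [509.3  79.3 130.4] [ 0.1 -0.6 -0.2] -0.3 q6 0.56
 17.31 [509.4  80.   75.2] [-0.2  0.3  0. ] 0.2 q6 0.56
True
 18.38 [509.  80.  69.] [-1.1  0.1  3.8] 0.3 q6 0.56
(False, np.float64(68.0)) 18.65 [509.   80.   68.7] [-2.3  0.2  7.8] -0.4 q6 0.56
(False, np.float64(67.0)) 18.93 [509.1  80.   67.7] [-2.6 -0.4  6.3] -0.0 q6 0.56
(False, np.float64(66.0)) 19.2 [509.   80.   66.7] [-1.7 -0.3  7.5] 0.1 q6 0.56
(False, np.float64(65.0)) 19.48 [509.1  80.   65.7] [-2.2  0.1  7.7] -0.1 q6 0.56
(False, np.float64(64.0)) 19.75 [509.1  80.   64.7] [-2.6 -0.6  6.8] -0.1 q6 0.56
(False, np.float64(63.0)) 20.02 [509.1  80.   63.7] [-2.2 -0.2  7. ] 0.2 q6 0.56
(False, np.float64(62.0)) 20.3 [509.1  80.   62.7] [-2.7  0.8  6.9] 0.0 q6 0.56
(False, np.float64(61.0)) 20.57 [509.   80.   61.7] [-2.6 -0.2  6.9] 0.0 q6 0.56
(False, np.float64(60.0)) 20.85 [509.1  80.   61. ] [-2.9  0.3  8.6] -0.4 q6 0.56
(False, np.float64(59.0)) 21.12 [509.1  80.   60.9] [-5.9 -0.  14.9] -0.5 q6 0.56
(False, np.float64(58.0)) 21.4 [509.2  80.   60.8] [-8.6  0.  22.2] -0.3 q6 0.56
(False, np.float64(57.0)) 21.68 [509.2  80.   60.7] [-10.5  -0.8  28.4] -0.1 q6 0.56
(False, np.float64(56.0)) 21.95 [509.3  80.   60.6] [-14.6  -0.2  35. ] -0.2 q6 0.56
```

Contact came at z = 69 and it went down to a firm stop at 61, which is 8 mm of travel, fully seated. Retreating and checking.

Run:
```python
from push import *
ctrl.move_l([509,80,62.],vel=10)
ctrl.move_l([509,80,150.],vel=100)
ctrl.move_l(np.array([460,-110,200.]),vel=200);st()
look(4)
p=np.load("scene4.npz")['p'];q=np.load("top4.npz")['p']
A=cv2.resize(cv2.convertScaleAbs(p[262:342,283:390,::-1],alpha=1.5),(428,320),interpolation=cv2.INTER_CUBIC)
B=cv2.resize(cv2.convertScaleAbs(q[170:282,205:325,::-1],alpha=1.5),(343,320),interpolation=cv2.INTER_CUBIC)
cv2.imwrite("pics/f.png",np.hstack([A,B]))
```

```text
24.89 [ 459.7 -109.3  199.5] [ 0.   0.1 -0.4] 0.5 q6 0.16
```

View pics/f.png

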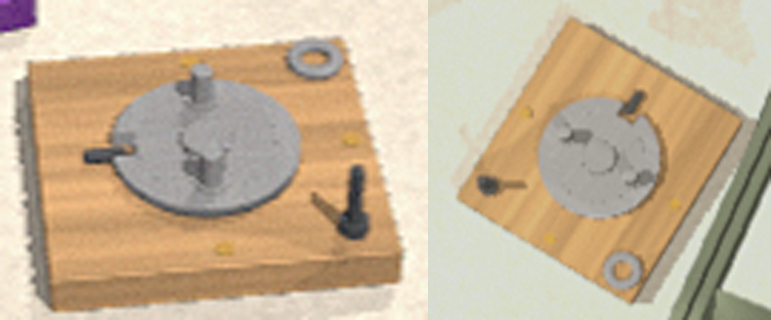

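View pics/k4.png

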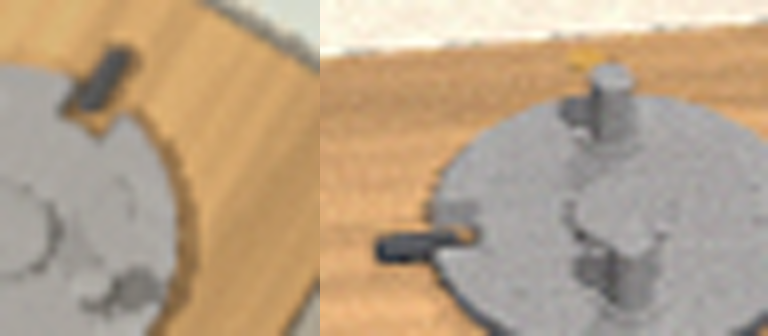

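The disc is down on the wood with the pin lying in the notch (top crop about (100,85), scene crop about (440,240)). The washer and bolt haven't moved, and the hand is clear.

```bash
python3 -c "
from plant import ctrl
print(ctrl.finish_job())"
```

```text
the job is handed in; nothing more can be done
None
```

The rose is turned, pressed down and seated flush on the wood with the pin in its notch, and I handed the job in at about 25 s of the 58 s allowed.

- **Turning:** I pushed post A round with one finger, clockwise by about 93°, in two pushes with a look in between. Before pressing, the notch was about 1 mm off centre over the pin, within the 3 mm limit.
- **Pressing:** With the fingers shut I pressed on the collar. It slid at about 7–8 N for 8 mm, then stopped firmly, and I pressed on to 35 N.
- **Last checks:** Both cameras show the disc down with the pin in the notch and the washer and bolt where they were. The hand is clear and the force reads about zero. I did not look again at the hex key, spanner, clamp or lever handle; the hand did not work near them.
- **Disagreement:** The two cameras put the rose's centre about 3–5 mm apart. I used a point in between for the pushing and pressing, and it caused no trouble.

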